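# Walk the long bird perch over to the feeding place

### The job

The long bird perch stands with one foot on one of three round dark marks in the bench top. Walk it over to the feeding place one foot at a time, sliding it upright without lifting: leave that foot planted and swing the free foot round onto the middle mark, the one nearest the robot, then leave that foot planted and swing the first foot round from its mark onto the last one. Leave the perch standing with one foot wholly on the middle mark and the other wholly on the last.

Things in the scene. Friction and masses are not known exactly. Their poses are not given: they have to be found in the camera images.
- perch: Long bird perch, loose, about 0.6 kg: pale wooden bar 240 long, 24 wide, from 45 to 69 above the bench, on two steel disc feet (50 diameter, 12 high, 14 thick posts up to the bar). A 140 long one is a bystander. Origin: centre of the underside of the first foot, which starts centred on a mark. z up; bar along x, from +30 to -210. Pinch it across its width, directly above a foot.
- foot_b (a point): Centre of the underside of the perch's other foot, the free one, 180 from the perch's origin along its -x axis; axes as the perch's.
- mat_middle: Middle mark, nearest the robot: thin round dark rubber, 90 diameter, flush with the bench top, feet slide over it freely. Origin: its centre, at bench height, 180 from the start mark's centre, so the free foot reaches it by pivoting about the first foot, clockwise from above by 50 to 85 degrees. Its x axis points to mat_end.
- mat_end: Last mark, the empty one farther from the robot, same make and size. Origin: its centre, at bench height, 180 from the middle mark's centre, so the first foot reaches it by pivoting about the foot on the middle mark, anticlockwise from above by 60 to 95 degrees.

How it is judged:
By the outcome, as a careful person would: the job done as asked, in the order asked, and still so for the second after the job is handed in, with the robot touching nothing.
It also fails if it takes over 64 s, if anything falls off the work surface, if the arm or the gripper's body presses on something with over 40 N, if the wrist force passes 120 N, or if a joint passes its speed limit or range.

### The arm

A 7-joint arm with a two-finger parallel gripper is mounted at the origin on the work surface. World frame = base frame: x ahead of the robot, y to its left, z up, the work surface at z = 0. Lengths are in m, angles in degrees, forces in N, time in s.
With the tool pointing down it reaches from about 0.4 to 0.9 m from the base axis. Payload 5.6 kg.
Tool frame: the origin (TCP) lies midway between the tips of the shut fingers; the grasp point (between the pads) lies 19 mm behind it; z points along the fingers, y is the direction in which the jaws open and shut (so a half turn about z gives the same grasp; the last joint's range is limited). The gripper opens to 92 mm and grips with 3 to 60 N. Pads are 20 mm wide; open, the fingers measure 128 mm over their backs; the gripper's body (75 mm by 189 mm) begins 69 mm behind the grasp point.
Start: joints at [-65.661, 26.786, -0.665, 91.828, 0.344, 61.387, -3.226], TCP at [0.293, 0.58, 0.215] pointing down, gripper open.
Joint ranges: [-144.91, 144.91], [-17.63, 115.5], [-89.93, 88.59], [15.96, 139.68], [-74.01, 254.01], [8.47, 105.57], [-167.45, 167.45]. Speed limits (degrees/s): [147.25, 147.25, 180, 180, 180, 180, 180].

### API

Orientations are given as [roll, pitch, yaw] about the fixed x, y, z axes, in that order (R = Rz(yaw) Ry(pitch) Rx(roll)).
In Python, from plant import env gives the robot as it stands. The module is installed in compiled form; this text tells all that it offers.
- The arm moves only by the shell command python3 -m jog 'ROWS' [OPENING]. ROWS is JSON, a list of rows, each a list of 2 entries, a list of its own where there are three numbers: the shift along the world's x, y, z in m, then the turn about the world's z in degrees. In form: [[[tx, ty, tz], roll], ...]. A call has exactly 5 rows; each row shifts and turns the pose as measured when the row begins; what a row does not reach is not made up. A row lasts 1/12 s, in which the tool goes at most 41.7 mm and 7.16 degrees, less where a joint would pass 70% of its speed; a pose out of reach is approached as far as the arm can. A call with a gripper value outside its range is refused whole. OPENING is the finger opening in m, from 0 to 0.0919, set as the call begins (- or left out, the last holds). The fingers move at their own pace and stop on an object; the grip force is fixed at half the most. Time passes only in rows, so rows that do not move let the fingers close, or fill a call up. It gives the time, the measured TCP pose, the force and the opening at its end, in the units of the state.
- env.sense(): the state, without advancing time (a new reading comes with each control period).
- env.get_image(name): name is "scene" or "top" or "wrist"; returns the picture (480x640x3 uint8, blue, green, red); there is no depth.
- env.camera_params(name): a dict with "camera_matrix" (3x3 intrinsics, pixels), "R" (3x3) and "t" (3): a world point X has camera coordinates R X + t. Camera axes: x right, y down, z forward; pixel columns grow to the right and rows downward; lengths in m; the calibration is good to about 2 mm. A picture is of the moment at which its call begins: read the wrist's pose just before it. camera_params takes no time and is no camera call; for the wrist camera it gives the pose at the moment of the call.
- env.hand_in(): hands the job in, once; it reports no verdict.
The state is a dict: "t": time; "qpos": joint angles; "dq": joint speeds; "effort": joint torques, N m; "position": TCP position; "tool_rot": TCP orientation; "ft_force": force on the tool from outside, world axes, zero at the start; "ft_torque": the same for the moment, N m; "grip_width": finger opening in m.
Only numpy, scipy, OpenCV 4.12 (cv2) and the standard library are available. Lean on these libraries where they do the work, as an engineer would, in place of code of your own. Each camera call takes 0.05 s, during which the arm holds its last target.

## Working session

There is one attempt and no reset: what is moved stays moved. The work goes in short steps, Python scripts to look and compute and a shell command to move; the robot and the scene stay as the last step left them, time stands still between calls to the robot, and variables do not carry over. Pictures are saved under pics/ and viewed, and the job is handed in when it is done.

```bash
mkdir -p pics; ls; python3 - <<'E'
from plant import env
import cv2
s=env.sense();print({k:s[k] for k in('t','position','tool_rot','grip_width','ft_force')})
for n in('top','scene'):
    cv2.imwrite(f'pics/{n}0.png',env.get_image(n)); p=env.camera_params(n); print(n,p)
E
```

```text
pics
{'t': 0.0, 'position': array([0.29289696, 0.57961475, 0.21364442]), 'tool_rot': array([-1.79899372e+02,  7.17532558e-03,  1.53193175e+02]), 'grip_width': 0.09231630684216789, 'ft_force': array([ 0.08100089,  0.10070832, -0.2688136 ])}
top {'camera_matrix': array([[615.97911285,   0.        , 321.59583678],
       [  0.        , 615.97911285, 245.83298964],
       [  0.        ,   0.        ,   1.        ]]), 'R': array([[-0.01000966, -0.99994183, -0.00401799],
       [-0.9975518 ,  0.01026369, -0.06917412],
       [ 0.06921133,  0.00331574, -0.99759651]]), 't': array([-0.07533807,  0.54956676,  0.80273672])}
scene {'camera_matrix': array([[612.29448109,   0.        , 309.9676376 ],
       [  0.        , 612.29448109, 239.51360948],
       [  0.        ,   0.        ,   1.        ]]), 'R': array([[-0.04620523,  0.9988778 ,  0.01040314],
       [ 0.75466931,  0.04172823, -0.65477706],
       [-0.65447637, -0.0224032 , -0.75575048]]), 't': array([ 0.11311917, -0.36629189,  1.31033579])}
```

View pics/top0.png

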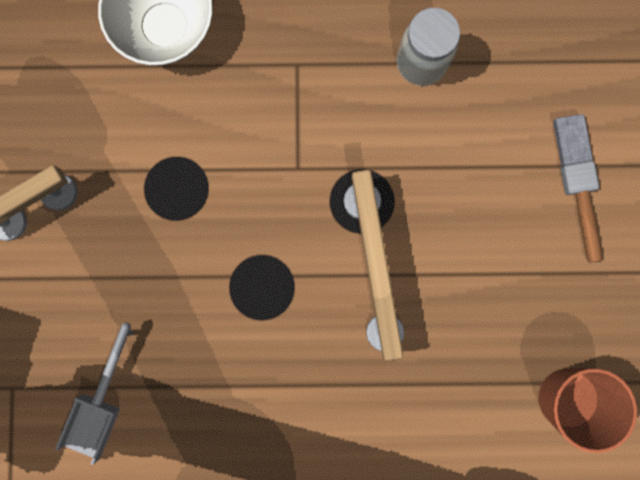

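View pics/scene0.png

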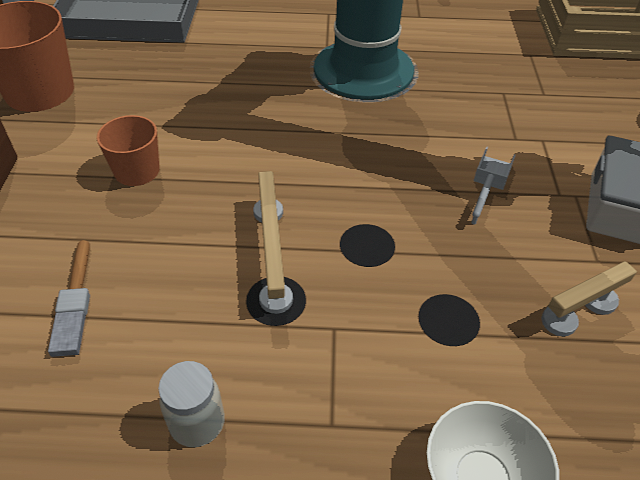

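The top view shows the start mark at (362,201), the middle mark at (262,287) and the last mark at (177,188). The long perch's bar runs from (362,172) to (392,358), with the free foot at (385,333). Next I'll measure these.

```bash
cat > h.py <<'E'
from plant import env
import cv2,numpy as np
def ray(p,uv,z):
    K,R,t=p['camera_matrix'],p['R'],p['t']
    d=R.T@np.linalg.inv(K)@np.array([uv[0],uv[1],1.]);c=-R.T@t
    return (c+d*(z-c[2])/d[2])[:2]
def unproj(p,pts,z): return np.array([ray(p,q,z) for q in pts],np.float32)
def marks(p,im):
    m=(im.max(2)<40).astype(np.uint8); out=[]
    for c in cv2.findContours(m,cv2.RETR_EXTERNAL,cv2.CHAIN_APPROX_NONE)[0]:
        if cv2.contourArea(c)<300: continue
        w=unproj(p,c[:,0],0); ctr,r=cv2.minEnclosingCircle(w); out.append((np.round(ctr,4),round(r,4),np.round(c.mean(0)[0])))
    return out
def bar(p,im,z=.069,roi=None):
    hsv=cv2.cvtColor(im,cv2.COLOR_BGR2HSV)
    m=cv2.inRange(hsv,(12,60,165),(28,150,255))
    m=cv2.morphologyEx(m,cv2.MORPH_OPEN,np.ones((3,3)))
    out=[]
    for c in cv2.findContours(m,cv2.RETR_EXTERNAL,cv2.CHAIN_APPROX_NONE)[0]:
        if cv2.contourArea(c)<600: continue
        w=unproj(p,c[:,0],z); r=cv2.minAreaRect(w); b=cv2.boxPoints(r)
        out.append((np.round(r[0],4),np.round(r[1],4),np.round(b,4).tolist(),np.round(c.mean(0)[0])))
    return out,m
E
python3 - <<'E'
from h import *
for n in('top','scene'):
    im=cv2.imread(f'pics/{n}0.png');p=env.camera_params(n)
    print(n);[print(x) for x in marks(p,im)]
    b,m=bar(p,im);[print('bar',x) for x in b]
    cv2.imwrite(f'pics/m_{n}.png',m)
    hsv=cv2.cvtColor(im,cv2.COLOR_BGR2HSV)
    if n=='top': print(hsv[230,371],hsv[340,390],hsv[340,385],hsv[250,330])
    else: print(hsv[230,271])
    cv2.imwrite(f'pics/z_{n}.png',cv2.resize(im[150:370,330:420] if n=='top' else im[150:340,200:320],None,fx=2.6,fy=2.6,interpolation=2))
E
```

```text
top
(array([0.4948, 0.0011]), 0.0427, array([261., 286.]))
(array([ 0.6131, -0.1581]), 0.0358, array([383., 197.]))
(array([ 0.6184, -0.1116]), 0.0332, array([340., 195.]))
(array([0.6317, 0.1184]), 0.0428, array([180., 189.]))
bar (array([0.2811, 0.1946]), array([0.2095, 0.0371]), [[0.26159998774528503, 0.09000000357627869], [0.2987000048160553, 0.08969999849796295], [0.30059999227523804, 0.29919999837875366], [0.26339998841285706, 0.2996000051498413]], array([ 96., 469.]))
bar (array([ 0.2807, -0.3192]), array([0.2946, 0.0406]), [[0.2590999901294708, -0.46630001068115234], [0.299699991941452, -0.4666999876499176], [0.30230000615119934, -0.1720999926328659], [0.26170000433921814, -0.17180000245571136]], array([523., 458.]))
bar (array([ 0.3242, -0.192 ]), array([0.3409, 0.0427]), [[0.29989999532699585, -0.3621000051498413], [0.3425999879837036, -0.3628000020980835], [0.34850001335144043, -0.021900000050663948], [0.3057999908924103, -0.021199999377131462]], array([403., 422.]))
bar (array([ 0.3613, -0.0594]), array([0.1812, 0.0162]), [[0.3529999852180481, -0.15000000596046448], [0.36
[... 4601 characters left out ...]
([276., 302.]))
(array([0.4962, 0.0012]), 0.0444, array([366., 245.]))
(array([-0.0588, -0.023 ]), 0.0806, array([352.,  54.]))
(array([-0.2022, -0.0068]), 0.1024, array([358.,  22.]))
bar (array([0.6093, 0.313 ]), array([0.0211, 0.1356]), [[0.565500020980835, 0.3659000098705292], [0.6348999738693237, 0.2493000030517578], [0.6531000137329102, 0.26019999384880066], [0.5837000012397766, 0.3767000138759613]], array([596., 285.]))
bar (array([ 0.5245, -0.1493]), array([0.235 , 0.0206]), [[0.4068000018596649, -0.15760000050067902], [0.4099999964237213, -0.17790000140666962], [0.6420999765396118, -0.14110000431537628], [0.6388999819755554, -0.12070000171661377]], array([271., 230.]))
[ 19  89 186]
```

View pics/z_top.png

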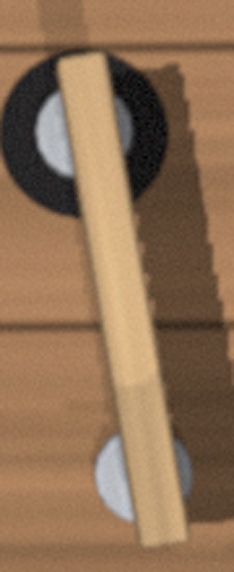

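View pics/z_scene.png

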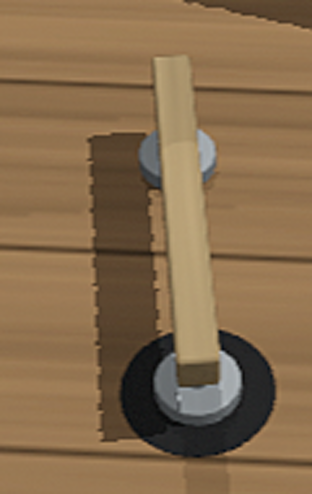

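View pics/m_top.png

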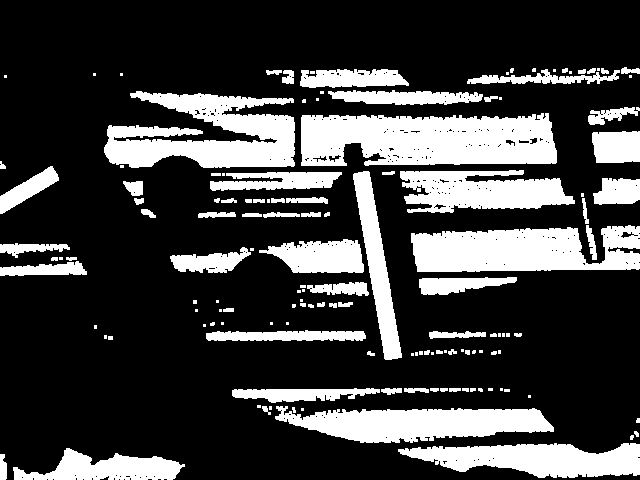

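Measured positions are A≈(0.612,-0.136), foot_b≈(0.434,-0.164), M≈(0.4955,0.001) and E≈(0.632,0.1185), with the bar at 9°. Swings needed are -59° and then +90°. I'll go to foot_b with the yaw at 189°.

```bash
python3 -m jog '[[[0.02,-0.03,0.01],3],[[0.02,-0.03,0.01],3],[[0.02,-0.03,0.005],3],[[0.02,-0.03,0],3],[[0.02,-0.03,0],3]]' 0.0919
python3 -m jog '[[[0.01,-0.039,0],3],[[0.01,-0.039,0],3],[[0.01,-0.039,0],3],[[0,-0.04,0],3],[[0,-0.04,0],3]]'
python3 -m jog '[[[0,-0.04,0],3],[[0,-0.04,0],3],[[0,-0.04,0],0],[[0,-0.04,0],0],[[0,-0.04,0],0]]'
```

```text
t: 0.52
position: [0.3856, 0.431, 0.2355]
tool_rot: [-179.7, -0.3, 169.9]
ft_force: [0.0, -0.4, -1.2]
grip_width: 0.0922
t: 0.93
position: [0.4189, 0.2262, 0.2338]
tool_rot: [-179.6, -0.3, -174.4]
ft_force: [0.5, -0.4, -0.2]
grip_width: 0.0918
t: 1.35
position: [0.416, 0.0182, 0.233]
tool_rot: [-179.7, -0.4, -168.0]
ft_force: [1.2, 0.6, -0.4]
grip_width: 0.092
```

```bash
python3 -m jog '[[[0.004,-0.036,-0.01],-1],[[0.004,-0.036,-0.015],-1],[[0.004,-0.036,-0.02],-1],[[0.004,-0.036,-0.02],0],[[0.002,-0.03,-0.01],0]]'
python3 -m jog '[[[0,0,0],0],[[0,0,0],0],[[0,0,0],0],[[0,0,0],0],[[0,0,0],0]]'
python3 - <<'E'
from h import *
cv2.imwrite('pics/w1.png',env.get_image('wrist'));cv2.imwrite('pics/s1.png',env.get_image('scene'))
E
```

```text
t: 1.77
position: [0.4335, -0.1642, 0.1599]
tool_rot: [-179.6, 0.2, -171.2]
ft_force: [0.3, 0.5, 0.0]
grip_width: 0.0921
t: 2.18
position: [0.4308, -0.1688, 0.1575]
tool_rot: [-179.6, -0.1, -171.8]
ft_force: [-0.9, -0.7, -0.3]
grip_width: 0.0919
```

View pics/w1.png

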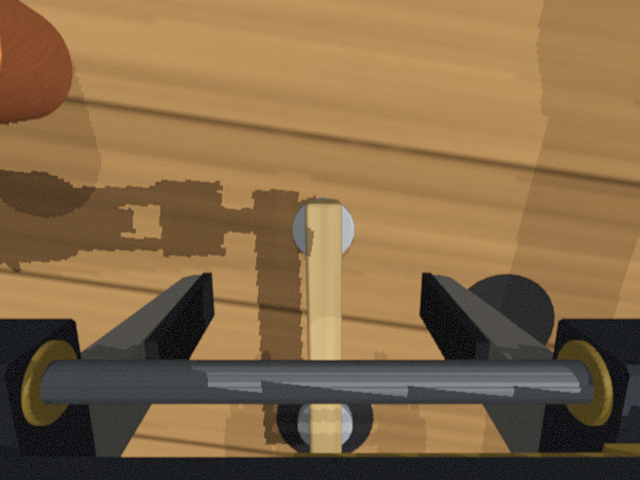

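View pics/s1.png

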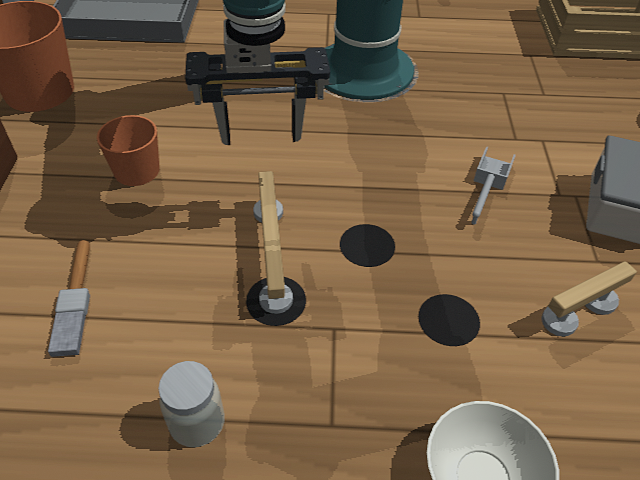

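Wrist view: the bar end and foot (323,230) are centred between the fingers (213 and 421) and parallel to the jaws. Descending.

```bash
python3 -m jog '[[[0.002,0.002,-0.025],0],[[0.001,0.002,-0.03],0],[[0,0,-0.03],0],[[0,0,-0.02],0],[[0,0,-0.01],0]]'
python3 -m jog '[[[0,0,0],0],[[0,0,0],0],[[0,0,0],0],[[0,0,0],0],[[0,0,0],0]]'
```

```text
t: 2.7
position: [0.4406, -0.1608, 0.0443]
tool_rot: [-179.4, 0.8, -171.2]
ft_force: [0.3, -0.6, -0.4]
grip_width: 0.0917
t: 3.12
position: [0.4414, -0.1583, 0.0448]
tool_rot: [-179.5, 0.8, -171.0]
ft_force: [0.2, 0.1, 0.7]
grip_width: 0.0918
```

```bash
python3 -m jog '[[[-0.004,-0.003,-0.004],0],[[-0.003,-0.002,-0.003],0],[[0,0,0],0],[[0,0,0],0],[[0,0,0],0]]'
```

```text
t: 3.53
position: [0.4352, -0.1643, 0.0394]
tool_rot: [-179.4, 1.1, -171.0]
ft_force: [0.5, 0.2, 1.1]
grip_width: 0.0914
```

```bash
for i in 1 2; do python3 -m jog '[[[0,0,0],0],[[0,0,0],0],[[0,0,0],0],[[0,0,0],0],[[0,0,0],0]]' 0.0; done
```

```text
t: 3.95
position: [0.4354, -0.1644, 0.0395]
tool_rot: [-179.4, 1.1, -171.0]
ft_force: [-0.2, -0.2, 0.0]
grip_width: 0.0606
t: 4.37
position: [0.4355, -0.1643, 0.0395]
tool_rot: [-179.4, 1.1, -171.0]
ft_force: [0.7, -0.3, 0.1]
grip_width: 0.0272
```

```bash
for i in 1 ; do python3 -m jog '[[[0,0,0],0],[[0,0,0],0],[[0,0,0],0],[[0,0,0],0],[[0,0,0],0]]' 0.0; done
python3 - <<'E'
import numpy as np
A=np.array([.612,-.136]);P=np.array([.4355,-.1643]);M=np.array([.4955,.001])
d=P-A;r=np.hypot(*d);a=np.degrees(np.arctan2(d[1],d[0]));b=np.degrees(np.arctan2(*(M-A)[::-1]));print(r,a%360,b)
for k in range(0,61,5):
    t=np.radians(a-k);q=A+r*np.array([np.cos(t),np.sin(t)]);print(k,q.round(4))
E
```

```text
t: 4.78
position: [0.4355, -0.1642, 0.0395]
tool_rot: [-179.4, 1.1, -171.0]
ft_force: [0.1, -0.5, 0.9]
grip_width: 0.0237
0.1787544125329498 189.10926705850764 130.37667422348525
0 [ 0.4355 -0.1643]
5 [ 0.4337 -0.1488]
10 [ 0.4333 -0.1332]
15 [ 0.4342 -0.1177]
20 [ 0.4365 -0.1022]
25 [ 0.4401 -0.0871]
30 [ 0.445  -0.0723]
35 [ 0.4512 -0.0579]
40 [ 0.4586 -0.0442]
45 [ 0.4672 -0.0312]
50 [ 0.4769 -0.019 ]
55 [ 0.4876 -0.0077]
60 [0.4992 0.0027]
```

```bash
python3 -m jog '[[[-0.0008,0.0062,0],-2],[[-0.0006,0.0062,0],-2],[[-0.0004,0.0062,0],-2],[[-0.0002,0.0062,0],-2],[[0,0.0062,0],-2]]'
```

```text
t: 5.2
position: [0.4329, -0.1361, 0.0396]
tool_rot: [-179.2, 1.1, 178.4]
ft_force: [-0.3, -1.1, -0.5]
grip_width: 0.0238
```

```bash
python3 -m jog '[[[0.0002,0.0065,0],-1.9],[[0.0005,0.0065,0],-1.9],[[0.0007,0.0065,0],-1.9],[[0.001,0.0065,0],-1.9],[[0.0012,0.0065,0],-1.9]]'
```

```text
t: 5.62
position: [0.4354, -0.1058, 0.0397]
tool_rot: [-178.9, 1.1, 168.3]
ft_force: [-0.2, -1.6, 0.4]
grip_width: 0.0239
```

```bash
python3 -m jog '[[[0.0014,0.007,0],-1.7],[[0.0016,0.007,0],-1.8],[[0.0019,0.0068,0],-1.8],[[0.0022,0.0066,0],-1.8],[[0.0025,0.0066,0],-1.8]]'
```

```text
t: 6.03
position: [0.4432, -0.0747, 0.0398]
tool_rot: [-178.6, 1.1, 158.8]
ft_force: [-1.5, -3.1, 0.7]
grip_width: 0.0236
```

```bash
python3 - <<'E'
from h import *
cv2.imwrite('pics/t2.png',env.get_image('top'))
cv2.imwrite('pics/s2.png',env.get_image('scene'))
E
```

```text
(no output)
```

View pics/s2.png

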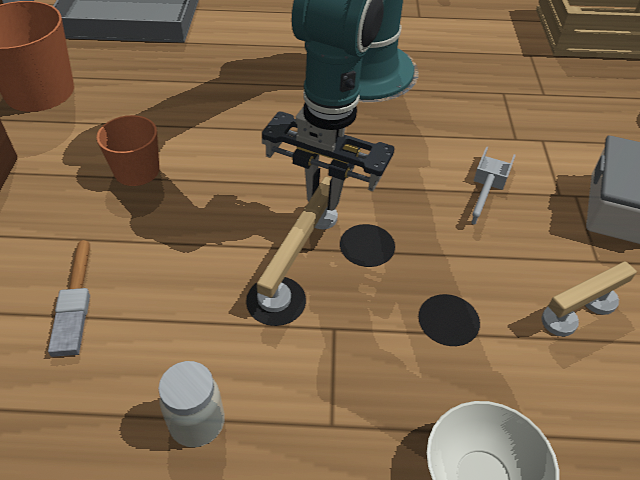

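View pics/t2.png

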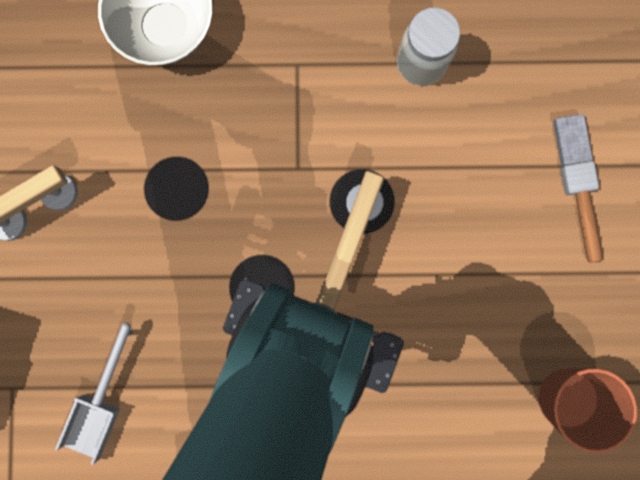

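The first foot is still planted, at (364,203) on the mark at (362,201). Continuing.

```bash
python3 -m jog '[[[0.0028,0.0066,0],-1.8],[[0.003,0.0064,0],-1.8],[[0.003,0.006,0],-1.8],[[0.0032,0.006,0],-1.8],[[0.0034,0.0058,0],-1.8]]'
```

```text
t: 6.55
position: [0.456, -0.0479, 0.0399]
tool_rot: [-178.4, 1.0, 149.6]
ft_force: [-2.8, -2.1, 3.2]
grip_width: 0.0239
```

```bash
python3 -m jog '[[[0.0034,0.0054,0],-1.7],[[0.0036,0.0052,0],-1.7],[[0.0038,0.0051,0],-1.7],[[0.0039,0.005,0],-1.7],[[0.004,0.0048,0],-1.7]]'
```

```text
t: 6.97
position: [0.4712, -0.0265, 0.04]
tool_rot: [-178.1, 0.8, 140.9]
ft_force: [-3.1, -2.6, 3.2]
grip_width: 0.0237
```

```bash
python3 -m jog '[[[0.0042,0.0048,0],-1.6],[[0.0043,0.0046,0],-1.6],[[0.0044,0.0045,0],-1.6],[[0.004,0.004,0],-1.4],[[0.003,0.003,0],-1]]'
```

```text
t: 7.38
position: [0.4875, -0.0097, 0.0402]
tool_rot: [-177.7, 0.6, 133.5]
ft_force: [-3.4, -2.3, 5.1]
grip_width: 0.0236
```

```bash
python3 -m jog '[[[0.003,0.0035,0],-1],[[0.003,0.0035,0],-1],[[0.0025,0.003,0],-0.6],[[0.001,0.001,0],0],[[0,0,0],0]]'
python3 -m jog '[[[0,0,0],0],[[0,0,0],0],[[0,0,0],0],[[0,0,0],0],[[0,0,0],0]]'
python3 - <<'E'
from h import *
cv2.imwrite('pics/t3.png',env.get_image('top'))
im=env.get_image('scene');cv2.imwrite('pics/s3.png',cv2.resize(im[120:360,200:520],None,fx=2.5,fy=2.5))
E
```

```text
t: 7.8
position: [0.4954, -0.0015, 0.0403]
tool_rot: [-177.4, 0.5, 130.6]
ft_force: [-2.6, -0.6, 3.7]
grip_width: 0.024
t: 8.22
position: [0.4954, -0.0014, 0.0403]
tool_rot: [-177.4, 0.5, 130.5]
ft_force: [-3.0, -1.7, 3.5]
grip_width: 0.0235
```

View pics/s3.png

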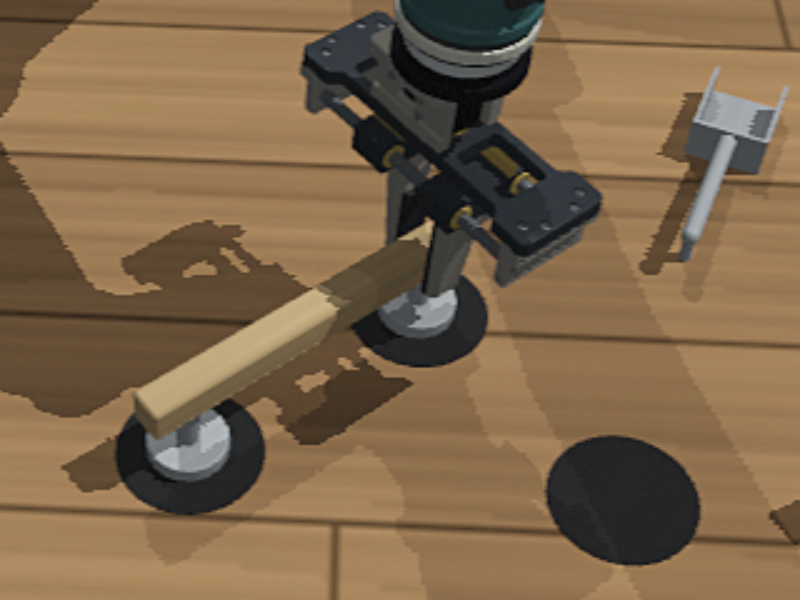

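```bash
for i in 1 2; do python3 -m jog '[[[0,0,0],0],[[0,0,0],0],[[0,0,0],0],[[0,0,0],0],[[0,0,0],0]]' 0.0919; done
```

```text
t: 8.73
position: [0.4971, 0.0012, 0.0398]
tool_rot: [-177.6, 0.5, 130.7]
ft_force: [-0.5, -1.0, -0.6]
grip_width: 0.0551
t: 9.15
position: [0.4978, 0.002, 0.0399]
tool_rot: [-177.6, 0.5, 130.7]
ft_force: [0.5, -0.8, -0.5]
grip_width: 0.0886
```

Straight up, then over towards A to look.

```bash
python3 -m jog '[[[0,0,0.02],0],[[0,0,0.03],0],[[0,0,0.03],0],[[0,0,0.03],0],[[0,0,0.02],0]]'
python3 -m jog '[[[-0.02,0.02,0.01],0],[[-0.03,0.03,0],0],[[-0.03,0.03,0],0],[[-0.02,0.03,0],0],[[0,0.02,0],0]]'
python3 - <<'E'
from h import *
for n in('top','scene'):
    p=env.camera_params(n);im=env.get_image(n);cv2.imwrite(f'pics/{n}4.png',im)
    for x in marks(p,im): print(x[0],x[1],x[2])
    for x in bar(p,im)[0]:
        if x[1].max()>.15 and x[1].min()<.03: print(x)
    if n=='scene':cv2.imwrite('pics/s4.png',cv2.resize(im[120:360,200:520],None,fx=2.5,fy=2.5))
E
```

```text
t: 9.57
position: [0.4926, 0.0005, 0.17]
tool_rot: [-176.9, 0.3, 130.6]
ft_force: [-0.1, 0.2, -0.7]
grip_width: 0.092
t: 9.98
position: [0.3929, 0.1286, 0.1862]
tool_rot: [-177.6, 0.6, 129.9]
ft_force: [0.0, -0.0, -0.1]
grip_width: 0.092
[0.285  0.3492] 0.0422 [  3. 448.]
[0.3127 0.3325] 0.0707 [ 27. 422.]
[0.3653 0.2254] 0.1447 [ 81. 402.]
[ 0.486  -0.0055] 0.0419 [272. 303.]
[0.5256 0.0086] 0.0268 [254. 265.]
[ 0.6    -0.1457] 0.0406 [375. 216.]
[ 0.6251 -0.1241] 0.0377 [349. 185.]
[0.6316 0.1188] 0.0427 [176. 189.]
(array([ 0.5626, -0.0803]), array([0.0261, 0.2051]), [[0.4864000082015991, -0.010400000028312206], [0.6187000274658203, -0.1670999974012375], [0.638700008392334, -0.1501999944448471], [0.5063999891281128, 0.006500000134110451]], array([320., 234.]))
[0.6327 0.1185] 0.0445 [449. 320.]
[ 0.612  -0.1357] 0.0448 [277. 304.]
[0.4963 0.0016] 0.0445 [372. 249.]
[0.0347 0.1766] 0.076 [446.  80.]
[-0.0616 -0.022 ] 0.0787 [350.  52.]
[-0.1252  0.3265] 0.215 [483.  45.]
[-0.1998 -0.0125] 0.1017 [353.  23.]
(array([ 0.5626, -0.0799]), array([0.0212, 0.2056]), [[0.4878999888896942, -0.00860000029206276], [0.6212000250816345, -0.16509999334812164], [0.6373999714851379, -0.15129999816417694], [0.5040000081062317, 0.005200000014156103]], array([313., 247.]))
```

View pics/s4.png

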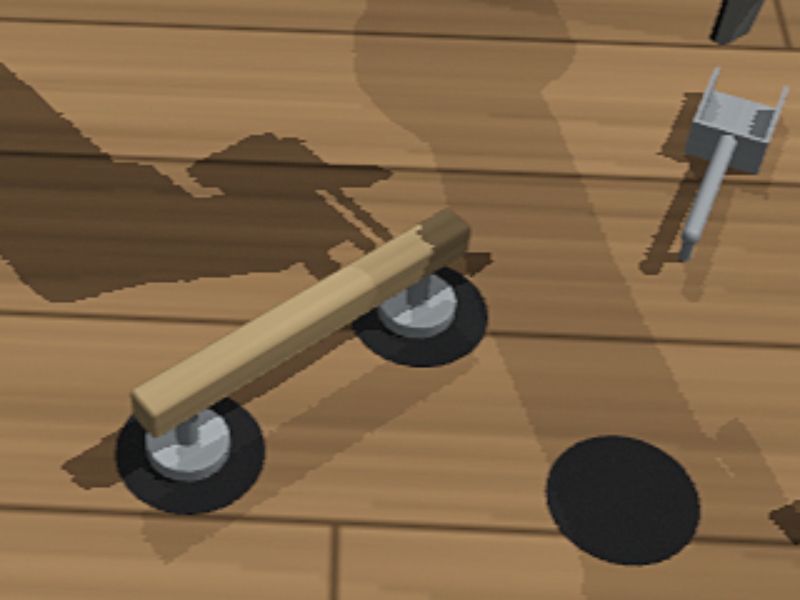

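View pics/top4.png

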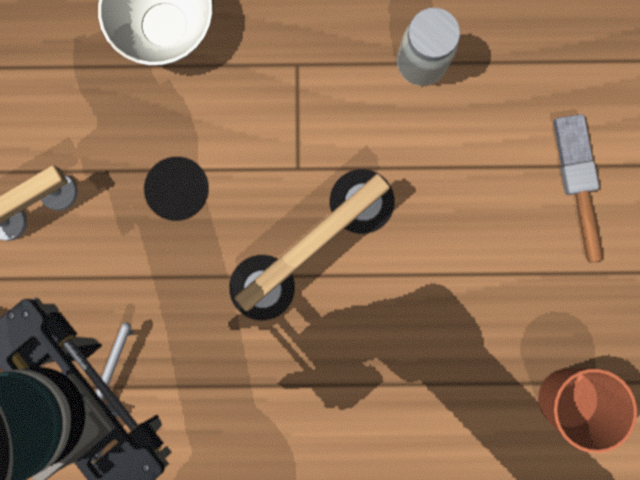

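Both feet are centred: B≈(0.494,0.001), A≈(0.610,-0.136), bar at -49.8°. Next I'll grasp above A.

```bash
python3 -m jog '[[[0.024,-0.029,0],0],[[0.024,-0.03,0],0],[[0.024,-0.03,0],0],[[0.024,-0.03,0],0],[[0.024,-0.03,0],0]]'
python3 -m jog '[[[0.024,-0.029,0],0],[[0.024,-0.03,0],0],[[0.02,-0.025,0],0],[[0.01,-0.013,0],0],[[0.004,-0.005,0],0]]'
python3 -m jog '[[[0,0,0],0],[[0,0,0],0],[[0,0,0],0],[[0,0,0],0],[[0,0,0],0]]'
```

```text
t: 10.5
position: [0.5162, -0.0198, 0.1865]
tool_rot: [-177.8, 0.5, 131.2]
ft_force: [1.0, 0.2, 0.2]
grip_width: 0.0918
t: 10.92
position: [0.6028, -0.1432, 0.1856]
tool_rot: [-177.4, 0.9, 130.5]
ft_force: [-0.6, 0.2, 0.9]
grip_width: 0.0922
t: 11.33
position: [0.6002, -0.1443, 0.1847]
tool_rot: [-177.2, 0.8, 130.3]
ft_force: [0.4, -0.6, 0.3]
grip_width: 0.0919
```

```bash
python3 -m jog '[[[0.004,0.003,-0.02],0],[[0.004,0.003,-0.03],0],[[0.001,0.001,-0.03],0],[[0,0,-0.025],0],[[0,0,-0.005],0]]'
python3 -m jog '[[[0,0,0],0],[[0,0,0],0],[[0,0,0],0],[[0,0,0],0],[[0,0,0],0]]'
```

```text
t: 11.75
position: [0.6118, -0.1294, 0.0757]
tool_rot: [-177.8, 1.0, 130.9]
ft_force: [-0.6, -0.0, -0.1]
grip_width: 0.0919
t: 12.17
position: [0.6131, -0.1271, 0.0793]
tool_rot: [-178.0, 1.0, 131.1]
ft_force: [-0.3, 0.2, 0.5]
grip_width: 0.0922
```

```bash
python3 - <<'E'
from h import *
cv2.imwrite('pics/w5.png',env.get_image('wrist'))
E
```

```text
(no output)
```

View pics/w5.png

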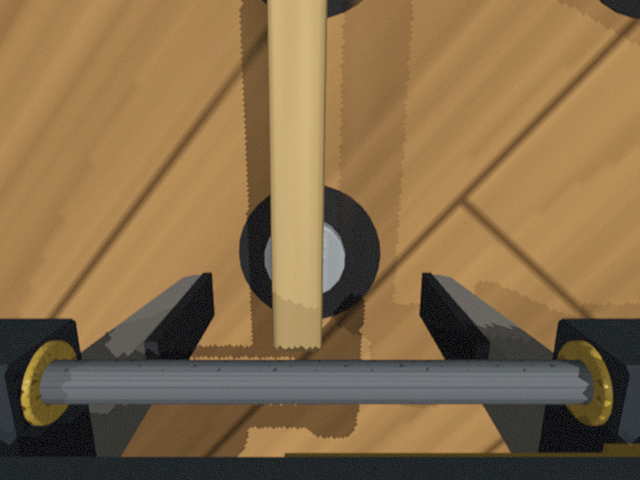

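Wrist view: the bar is at x≈297 against the finger midpoint of 317, clear of both fingers. I'll correct about 9 mm in y and descend.

```bash
python3 -m jog '[[[-0.001,-0.005,-0.012],0],[[-0.002,-0.005,-0.013],0],[[-0.001,-0.002,-0.012],0],[[0,0,-0.003],0],[[0,0,0],0]]'
python3 -m jog '[[[0,0,0],0],[[0,0,0],0],[[0,0,0],0],[[0,0,0],0],[[0,0,0],0]]'
```

```text
t: 12.63
position: [0.6093, -0.1413, 0.0368]
tool_rot: [-178.1, 1.2, 131.0]
ft_force: [-0.5, -0.2, 0.5]
grip_width: 0.0918
t: 13.05
position: [0.6088, -0.1418, 0.0359]
tool_rot: [-178.0, 1.1, 131.0]
ft_force: [0.0, 0.2, 0.5]
grip_width: 0.0921
```

```bash
python3 -m jog '[[[0.0005,0.003,0.001],-0.4],[[0.0005,0.003,0.001],-0.4],[[0,0,0],0],[[0,0,0],0],[[0,0,0],0]]'
for i in 1 2 3; do python3 -m jog '[[[0,0,0],0],[[0,0,0],0],[[0,0,0],0],[[0,0,0],0],[[0,0,0],0]]' 0.0;done
python3 - <<'E'
import numpy as np
from plant import env
P=env.sense()['position'][:2]
C=np.array([.494,.001]);E=np.array([.632,.1185])
d=P-C;r=np.hypot(*d);a=np.degrees(np.arctan2(d[1],d[0]));b=np.degrees(np.arctan2(*(E-C)[::-1]));print(r,a,b)
for k in range(0,96,5):
    t=np.radians(a+k);q=C+r*np.array([np.cos(t),np.sin(t)]);print(k,q.round(4))
E
```

```text
t: 13.47
position: [0.611, -0.1343, 0.0393]
tool_rot: [-178.2, 1.2, 130.2]
ft_force: [0.2, 0.5, 0.2]
grip_width: 0.092
t: 13.88
position: [0.6109, -0.1343, 0.0393]
tool_rot: [-178.1, 1.2, 130.2]
ft_force: [-0.4, -0.3, 0.0]
grip_width: 0.0606
t: 14.3
position: [0.6103, -0.1351, 0.0393]
tool_rot: [-178.1, 1.2, 130.1]
ft_force: [-1.9, -1.1, 2.5]
grip_width: 0.0276
t: 14.72
position: [0.6098, -0.1358, 0.0393]
tool_rot: [-178.0, 1.2, 130.1]
ft_force: [-0.6, -0.7, -0.7]
grip_width: 0.0238
0.17918666861243826 -49.749341268143 40.412709576575786
0 [ 0.6098 -0.1358]
5 [ 0.6213 -0.1251]
10 [ 0.6318 -0.1136]
15 [ 0.6412 -0.1011]
20 [ 0.6496 -0.0879]
25 [ 0.6567 -0.074 ]
30 [ 0.6626 -0.0595]
35 [ 0.6673 -0.0446]
40 [ 0.6706 -0.0293]
45 [ 0.6726 -0.0138]
50 [0.6732 0.0018]
55 [0.6724 0.0174]
60 [0.6703 0.0329]
65 [0.6669 0.0481]
70 [0.6621 0.063 ]
75 [0.6561 0.0774]
80 [0.6488 0.0913]
85 [0.6403 0.1044]
90 [0.6308 0.1168]
95 [0.6201 0.1283]
```

```bash
python3 -m jog '[[[0.0048,0.0042,0],2],[[0.0046,0.0043,0],2],[[0.0045,0.0046,0],2],[[0.0043,0.0047,0],2],[[0.0041,0.0049,0],2]]'
```

```text
t: 15.13
position: [0.6328, -0.1142, 0.0394]
tool_rot: [-177.9, 1.2, 140.8]
ft_force: [-1.2, -2.3, 0.1]
grip_width: 0.024
```

```bash
python3 -m jog '[[[0.0039,0.005,0],1.8],[[0.0036,0.0052,0],1.9],[[0.0034,0.0053,0],1.9],[[0.0032,0.0054,0],1.9],[[0.0029,0.0055,0],1.9]]'
```

```text
t: 15.55
position: [0.6526, -0.0846, 0.0394]
tool_rot: [-177.9, 1.3, 151.4]
ft_force: [-0.4, -2.7, 0.2]
grip_width: 0.0241
```

```bash
python3 -m jog '[[[0.0027,0.0054,0],1.8],[[0.0023,0.0054,0],1.8],[[0.002,0.0055,0],1.8],[[0.0017,0.0056,0],1.8],[[0.0013,0.0057,0],1.8]]'
```

```text
t: 15.97
position: [0.6645, -0.0531, 0.0394]
tool_rot: [-177.9, 1.3, 161.4]
ft_force: [-0.0, -1.3, -0.8]
grip_width: 0.0238
```

```bash
python3 -m jog '[[[0.0017,0.0056,0],2],[[0.0014,0.0056,0],2],[[0.0011,0.0056,0],2],[[0.0008,0.0057,0],2],[[0.0005,0.0057,0],2]]'
python3 - <<'E'
from h import *
cv2.imwrite('pics/t6.png',env.get_image('top'))
im=env.get_image('scene');cv2.imwrite('pics/s6.png',cv2.resize(im[120:360,200:520],None,fx=2.5,fy=2.5))
E
```

```text
t: 16.38
position: [0.6708, -0.0206, 0.0394]
tool_rot: [-178.0, 1.3, 172.5]
ft_force: [0.7, -1.0, -0.2]
grip_width: 0.0237
```

View pics/s6.png

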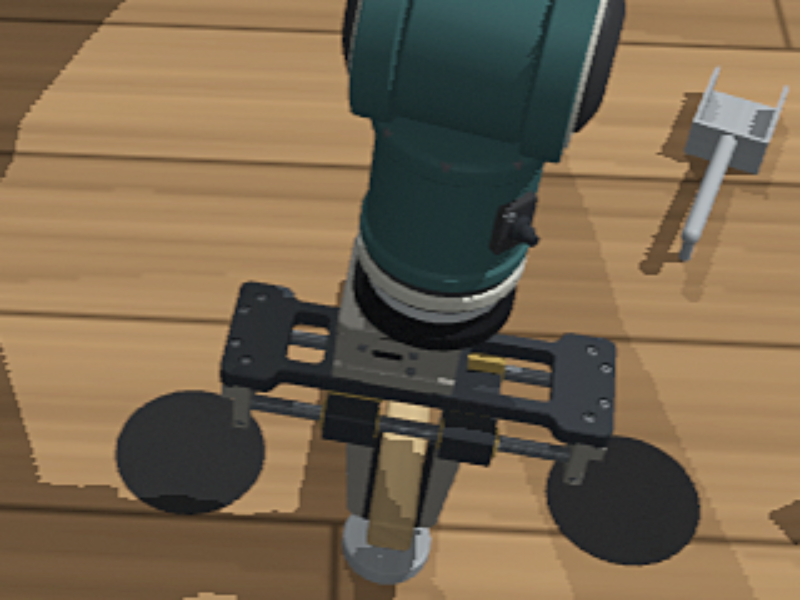

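View pics/t6.png

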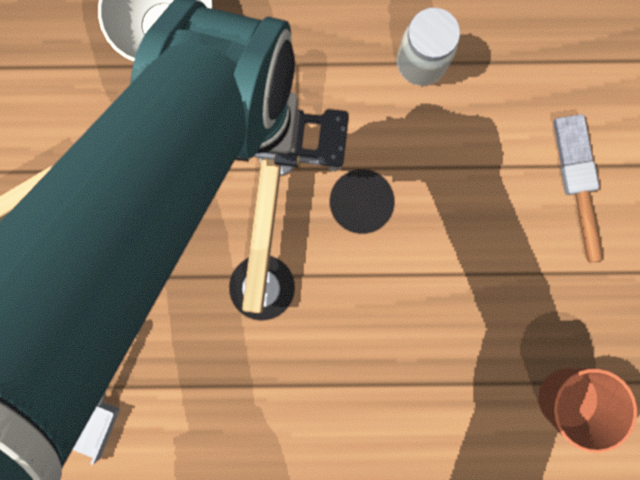

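Foot B is still centred on the middle mark at (262,288). Continuing.

```bash
python3 -m jog '[[[0.0008,0.0059,0],1.9],[[0.0006,0.006,0],1.9],[[0.0004,0.006,0],1.9],[[0,0.006,0],1.9],[[-0.0003,0.006,0],1.9]]'
```

```text
t: 16.9
position: [0.6722, 0.0104, 0.0394]
tool_rot: [-178.0, 1.3, -177.3]
ft_force: [-0.4, -1.4, -0.4]
grip_width: 0.0239
```

```bash
python3 -m jog '[[[-0.0003,0.006,0],1.9],[[-0.0005,0.006,0],2],[[-0.0007,0.006,0],2],[[-0.001,0.006,0],2],[[-0.0013,0.0059,0],2]]'
```

```text
t: 17.32
position: [0.6681, 0.0441, 0.0394]
tool_rot: [-178.0, 1.3, -166.3]
ft_force: [1.0, -1.0, -0.8]
grip_width: 0.0238
```

```bash
python3 -m jog '[[[-0.0014,0.0053,0],1.7],[[-0.0017,0.0053,0],1.8],[[-0.0019,0.0052,0],1.8],[[-0.0021,0.0051,0],1.8],[[-0.0023,0.005,0],1.8]]'
```

```text
t: 17.73
position: [0.6578, 0.0738, 0.0394]
tool_rot: [-178.0, 1.4, -156.3]
ft_force: [1.2, -0.7, -0.7]
grip_width: 0.0242
```

```bash
python3 -m jog '[[[-0.0021,0.0046,0],1.6],[[-0.0022,0.0045,0],1.6],[[-0.0024,0.0044,0],1.6],[[-0.0025,0.0042,0],1.6],[[-0.0026,0.004,0],1.5]]'
```

```text
t: 18.15
position: [0.6446, 0.0983, 0.0394]
tool_rot: [-178.0, 1.4, -147.5]
ft_force: [1.0, -1.0, -0.9]
grip_width: 0.024
```

```bash
python3 -m jog '[[[-0.003,0.0046,0],1.8],[[-0.0032,0.0046,0],1.9],[[-0.0033,0.0045,0],1.9],[[-0.0025,0.003,0],1.3],[[-0.001,0.001,0],0.4]]'
python3 -m jog '[[[0,0,0],0],[[0,0,0],0],[[0,0,0],0],[[0,0,0],0],[[0,0,0],0]]'
python3 - <<'E'
from h import *
cv2.imwrite('pics/t7.png',env.get_image('top'))
im=env.get_image('scene');cv2.imwrite('pics/s7.png',cv2.resize(im[120:360,260:580],None,fx=2.5,fy=2.5))
E
```

```text
t: 18.57
position: [0.6296, 0.119, 0.0394]
tool_rot: [-178.0, 1.4, -139.2]
ft_force: [0.9, -0.7, -1.4]
grip_width: 0.0236
t: 18.98
position: [0.6293, 0.1193, 0.0393]
tool_rot: [-178.1, 1.3, -139.2]
ft_force: [0.6, 0.3, -0.5]
grip_width: 0.0231
```

View pics/s7.png

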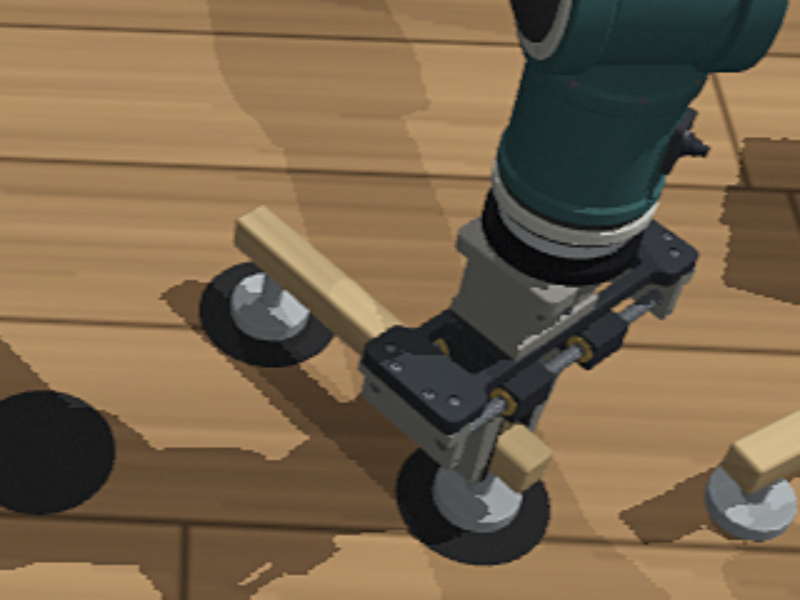

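View pics/t7.png

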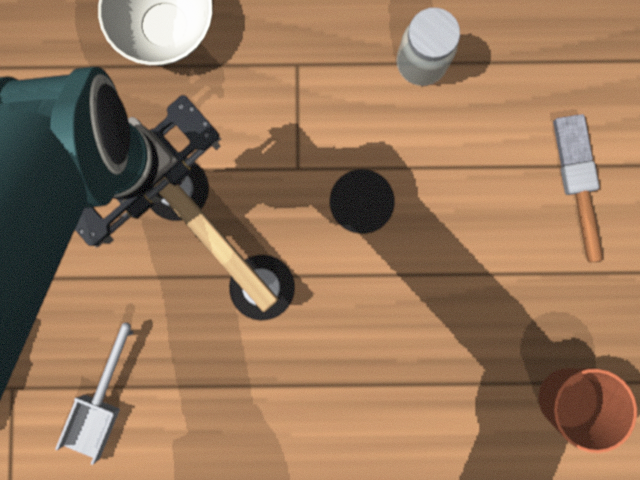

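Both feet lie well inside their marks: the middle foot at about (262,287), and the far one at (478,492) in the zoomed scene view. Releasing and retreating.

```bash
for i in 1 2; do python3 -m jog '[[[0,0,0],0],[[0,0,0],0],[[0,0,0],0],[[0,0,0],0],[[0,0,0],0]]' 0.0919; done
python3 -m jog '[[[0,0,0.015],0],[[0,0,0.03],0],[[0,0,0.03],0],[[0,0,0.035],0],[[0,0,0.035],0]]'
python3 -m jog '[[[0,0.02,0.02],0],[[-0.02,0.03,0.01],0],[[-0.02,0.035,0],0],[[-0.02,0.035,0],0],[[-0.02,0.035,0],0]]'
python3 -m jog '[[[-0.02,0.035,0],0],[[-0.02,0.035,0],0],[[-0.02,0.02,0],0],[[0,0,0],0],[[0,0,0],0]]'
python3 - <<'E'
from h import *
for n in('top','scene'):
    p=env.camera_params(n);im=env.get_image(n);cv2.imwrite(f'pics/{n}8.png',im)
    for x in bar(p,im)[0]:
        if x[1].max()>.15 and x[1].min()<.03: print(n,x)
im=cv2.imread('pics/scene8.png');cv2.imwrite('pics/s8.png',cv2.resize(im[120:360,260:580],None,fx=2.5,fy=2.5))
E
```

```text
t: 19.5
position: [0.6296, 0.1191, 0.0396]
tool_rot: [-178.0, 1.4, -139.3]
ft_force: [-0.1, 0.3, 0.6]
grip_width: 0.0548
t: 19.92
position: [0.6296, 0.1193, 0.0397]
tool_rot: [-178.1, 1.4, -139.3]
ft_force: [-0.5, -0.3, 0.1]
grip_width: 0.0888
t: 20.33
position: [0.6218, 0.1176, 0.1798]
tool_rot: [-178.5, 0.4, -139.3]
ft_force: [1.1, 0.4, 0.1]
grip_width: 0.092
t: 20.75
position: [0.5494, 0.2652, 0.2239]
tool_rot: [-177.8, 1.4, -140.6]
ft_force: [0.3, 1.2, 0.2]
grip_width: 0.0919
t: 21.17
position: [0.4789, 0.3694, 0.2251]
tool_rot: [-178.1, 1.5, -139.7]
ft_force: [-0.1, -1.2, 0.3]
grip_width: 0.0918
top (array([ 0.8432, -0.0903]), array([0.0266, 0.1582]), [[0.829800009727478, -0.011300000362098217], [0.8299000263214111, -0.16940000653266907], [0.8565999865531921, -0.16940000653266907], [0.8564000129699707, -0.01119999960064888]], array([330.,  13.]))
scene (array([ 0.7359, -0.1604]), array([0.0106, 0.2045]), [[0.7300000190734863, -0.05820000171661377], [0.7311000227928162, -0.26269999146461487], [0.7416999936103821, -0.26269999146461487], [0.7405999898910522, -0.05820000171661377]], array([247., 347.]))
```

View pics/s8.png

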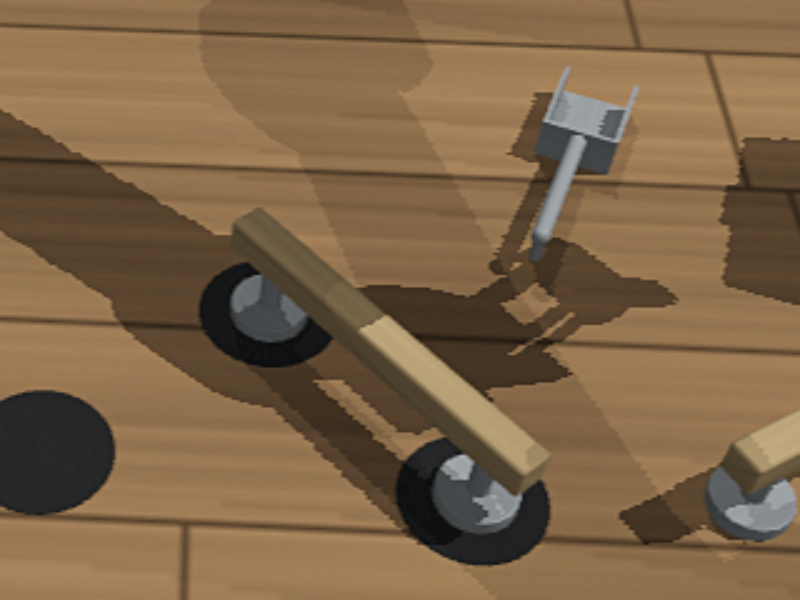

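View pics/top8.png

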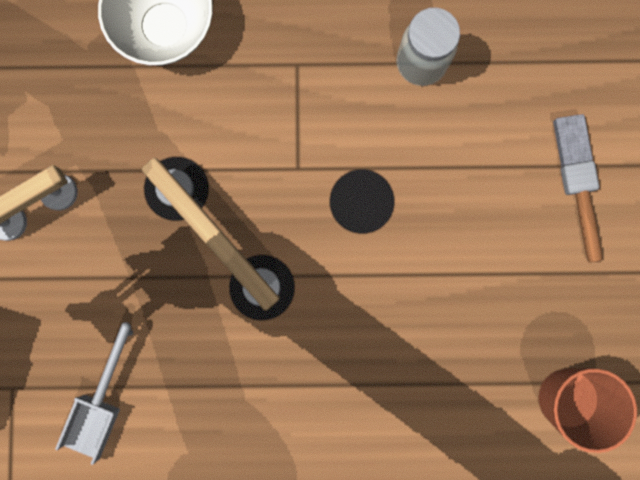

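The perch stands upright with both feet well inside the middle and last marks, dark rubber showing all round each. The start mark (362,201) is empty and the robot is clear. The automatic bar mask failed here because of shadow, so this check is by eye.

```bash
python3 -c "
from plant import env
print(env.sense()['t'],env.hand_in())"
```

```text
the job is handed in; nothing more can be done
21.2667 None
```

The perch now stands with one foot wholly on the middle mark and the other wholly on the last, and I handed the job in at 21.3 s.

- **First swing:** I pinched the bar above the free foot and slid it about 59° clockwise onto the middle mark. The first foot stayed on its mark, within about 2 mm of where it started.
- **Second swing:** I released, regripped above the first foot and slid it about 90° anticlockwise onto the last mark. The planted foot stayed centred on the middle mark in the pictures.
- **Last checks:** The final top and scene pictures show the perch upright with dark rubber visible around both feet. The start mark is empty, the neighbouring objects look undisturbed, and the gripper was open and clear. Sampled wrist force components stayed at about 5 N or less.
- **What failed or drifted:** The automatic bar measurement failed in the last pictures because the arm's shadow lay across the bar. I judged the final placement from the pictures instead. The tool also tilted by about 2° and rose about 0.8 mm during the first swing, so the perch may have leaned slightly in the grip. It stood flat after release.

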